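# Release the ratchet clamp that holds the sample pot

## Task

Open the bench clamp that holds the white sample pot: with a fingertip press its ratchet release pad down and, keeping it pressed, push the sliding jaw back along its bar all the way to the end stop, then let go and move clear. Do not touch the pot, which must be left standing where it is, and leave the other clamp with the brown bottle shut and all the other things undisturbed.

Things in the scene. Friction and masses are not known exactly. Their poses are not given: they have to be found in the camera images.
- clamp: Clamp with the sample pot, fixed to the worktop, yaw varies. Grey base 270 (x) x 100 (y) x 8 mm; origin: centre of its underside, z up. Own +x runs along the bar from end stop to fixed jaw; the jaw opens toward own -x. Toothed steel bar along x at y = +36 mm, top at z = 46 mm. On it the sliding jaw: block 28 mm wide (y 22 to 50 mm), top z = 56 mm; its jaw plate (top z = 52 mm) faces the pot.
- clamp_pad (a point): Centre of the top of that clamp's release pad: black ribbed pad, 30 (along the bar) x 26 mm, on the sliding jaw's block, 68 mm above the worktop at rest. Moves with the jaw; axes of the clamp. 17 mm from the pad's centre toward the end stop is the upright lug, the wall to push against; the pot's edge is 35 mm from the pad's centre the other way.
- clamp_release (a joint): How far that pad is pressed down, m: 0 at rest, 0.009 fully down (pad top 59 mm above the worktop). Spring: 2.5 N to start, 7 N fully down; springs back when let go. From 0.007 on the pawl is clear of the teeth and the jaw slides; with less it is locked against opening.
- clamp_lug (a point): Middle of the push face of the upright lug on the same sliding jaw, 80 mm above the worktop. Aluminium plate 8 mm thick (along the bar), 34 mm wide, top at z = 94 mm; the push face looks to the clamp's +x, toward pad and pot. Moves with the jaw.
- clamp_jaw (a joint): Travel of that sliding jaw, m: 0 closed on the pot (start), 0.095 back against the end stop. It slides along the clamp's own -x and needs about 2 N when released. If the pad is let go on the way it locks again at a tooth (every 12 mm), and can be pressed and pushed again.
- pot: White plastic sample pot with a red screw lid, 68 mm in diameter, 63 mm high, loose, standing on the clamp's base plate between the jaws. The origin is the centre of its underside. Not to be touched.
- other_clamp_jaw (a joint): Travel of the sliding jaw of the other clamp, of the same make, which holds the brown bottle; 0 = shut, as it must stay.
- amber: Brown bottle with black cap, 53 mm in diameter, 109 mm high, in the other clamp. The origin is the centre of its underside.
- beaker: Bystander: small glass beaker, 53 mm in diameter, 68 mm high; origin at the centre of its underside.
- dish: Bystander: petri dish, 60 mm in diameter, 13 mm high; origin at the centre of its underside.
- dropper: Bystander: small dropper bottle, 33 mm in diameter, 90 mm high; origin at the centre of its underside.
- cap: Bystander: white ribbed jar cap, 68 mm in diameter, 27 mm high; origin at the centre of its underside.
- tube: Bystander: capped 50 ml tube standing on its skirt, 34 mm in diameter, 113 mm high; origin at the centre of its underside.
- electrode_arm: Obstacle, fixed: white jointed electrode holder on a foot about 110 mm across; origin: centre of the foot's underside, at about (0.62, -0.15) in the world. Its arm rises to about 0.45 m above the worktop and reaches about 0.19 m from the foot toward the robot, the electrode hanging near the balance's right edge. Pass above it or round its robot side when crossing from left to right.

How it is judged:
By the outcome, as a careful person would: the job done as asked, in the order asked, and still so for the second after the job is handed in, with the robot touching nothing.
It also fails if it takes over 48 s, if anything falls off the work surface, if the arm or the gripper's body presses on something with over 40 N, if the wrist force passes 120 N, or if a joint passes its speed limit or range.

## Robot

A 6-joint arm with a two-finger parallel gripper is mounted at the origin on a cart in front of the work surface, level with it; the furniture and walls round the work are solid. World frame = base frame: x ahead of the robot, y to its left, z up, the work surface at z = 0. Lengths are in m, angles in rad, forces in N, time in s.
With the tool pointing down it reaches from about 0.15 to 0.775 m from the base axis. Payload 6.1 kg.
Tool frame: the origin (TCP) lies at the very end of the fingers, on their centre line; the grasp point (between the pads) lies 19 mm behind it (arm.pinch_z is the distance from the TCP to the grasp point, in m); z points along the fingers, y is the line along which they close (so a half turn about z gives the same grasp; the last joint's range is limited). The gripper opens to 85 mm and grips with 20 to 120 N. Pads are 22 mm wide; open, the fingers measure 114 mm over their backs; the gripper's body (76 mm by 85 mm) begins 54 mm behind the grasp point. The pads swing forward as they close: fully open they stand 13 mm farther back than shut.
Start: joints at [1.292, 0.126, -0.04, 1.405, 0, 1.571], TCP at [0.144, 0.505, 0.231] pointing down, gripper open.
Joint ranges: [-2.72, 2.72], [-0.95, 1.95], [-1.27, 1.35], [-1.78, 2.02], [-1.46, 1.47], [-3.14, 3.14]. Speed limits (rad/s): [2.39, 2.39, 3.01, 3.14, 3.14, 3.14].

## Interface

Orientations are given as a rotation vector (axis times angle).
In Python, from plant import arm gives the robot as it stands.
- The arm moves only by the tool servo_tool, never from a script. Its argument "motion" is a list of rows, each a list of 6 numbers: the shift along the world's x, y, z in m, then the turn, a rotation vector about the world's x, y, z in rad. In form: [[dx, dy, dz, rx, ry, rz], ...]. A call has 1 to 8 rows; each row is the pose to reach, as a shift and turn from the pose commanded when the call began; what a row does not reach only later rows make up. A row lasts 1/12 s, in which the tool goes at most 41.7 mm and 7.16 degrees, less where a joint would pass 70% of its speed; a pose out of reach is approached as far as the arm can. A call with a gripper value outside its range is refused whole. "hand" is the finger opening in m, from 0 to 0.0854, set as the call begins (left out, the last holds). The fingers move at their own pace and stop on an object; "squeeze" is the grip in N (left out, the last holds). Time passes only in rows, so rows that repeat a pose let the fingers close. It gives the time, the measured TCP pose, the force, the opening and the grip force at its end, in the units of the state.
- arm.get_obs(): the state, without advancing time (a new reading comes with each control period).
- arm.grab_frame(name): name is "scene" or "top"; returns a dict with "pixels" (400x640x3 uint8, red, green, blue), "fx", "fy", "cx", "cy" (pixels), "distortion" ([k1, k2, p1, p2, k3] as OpenCV has them; the pictures are not rectified), "R" (3x3) and "t" (3): a world point X has camera coordinates R X + t. Camera axes: x right, y down, z forward; pixel columns grow to the right and rows downward; lengths in m; the calibration is good to about 2 mm. A picture is of the moment at which its call begins. There is no depth.
- arm.hand_in(): hands the job in; it is judged then, once.
The state is a dict: "clock": time; "qpos": joint angles; "qvel": joint speeds; "effort": joint torques, N m; "eef_pos": TCP position; "tcp_rot": TCP orientation; "contact_force": force on the tool from outside, world axes, zero at the start; "wrist_torque": the same for the moment, N m; "width": finger opening in m; "finger_force": force on a finger pad.
Only numpy, scipy, OpenCV 4.12 (cv2) and the standard library are available. Lean on these libraries where they do the work, as an engineer would, in place of code of your own. Each camera call takes 0.05 s, during which the arm holds its last target. There are 200 camera calls.

## Working session

There is one attempt and no reset: what is moved stays moved. The work goes in short steps, Python scripts to look and compute and a tool call to move; the robot and the scene stay as the last step left them, time stands still between calls to the robot, and variables do not carry over. Pictures are saved under pics/ and viewed, at most 10 in all, crops included, and the job is handed in when it is done.

Besides the shell and the picture viewer there is one more tool, called after "Request:" by a JSON object that holds its "op" and its "data", one argument or row to a line. servo_tool: Moves the arm, as the interface text tells. Its arguments: {"type":"object","properties":{"motion":{"type":"array"},"hand":{"type":"number"},"squeeze":{"type":"number"}},"required":["motion"]}

```bash
mkdir -p pics; cat > h.py <<'E'
import numpy as np, cv2
from plant import arm
def grab(n,name):
    f=arm.grab_frame(n); cv2.imwrite(f'pics/{name}.png',cv2.cvtColor(f['pixels'],cv2.COLOR_RGB2BGR)); np.savez(f'pics/{name}.npz',**f); return f
def load(name): return dict(np.load(f'pics/{name}.npz'))
def ray(f,uv):
    K=np.array([[f['fx'],0,f['cx']],[0,f['fy'],f['cy']],[0,0,1]],float)
    p=cv2.undistortPoints(np.array([[uv]],float),K,np.array(f['distortion'],float))[0,0]
    R=np.array(f['R']);t=np.array(f['t'])
    return -R.T@t, R.T@np.array([p[0],p[1],1])
def onz(f,uv,z):
    c,d=ray(f,uv); return c+d*(z-c[2])/d[2]
def proj(f,X):
    K=np.array([[f['fx'],0,f['cx']],[0,f['fy'],f['cy']],[0,0,1]],float)
    return cv2.projectPoints(np.atleast_2d(np.array(X,float)),cv2.Rodrigues(np.array(f['R']))[0],np.array(f['t'],float),K,np.array(f['distortion'],float))[0][:,0]
E
python3 - <<'E'
from h import *
for n in('scene','top'):
    f=grab(n,n+'0'); print(n,-f['R'].T@f['t'],f['fx'])
print({k:np.round(v,3) for k,v in arm.get_obs().items()})
E
```

```text
scene [-0.73036776 -0.78122375  1.49876266] 501.7280065285364
top [ 0.38934132 -0.12457802  1.45032136] 446.0961099110171
{'clock': np.float64(0.1), 'qpos': array([ 1.292,  0.126, -0.04 ,  1.405,  0.   ,  1.571]), 'qvel': array([-0.001, -0.001,  0.002,  0.001, -0.001, -0.001]), 'effort': array([ 2.0000e-03, -4.3691e+01,  3.5360e+01,  1.4000e-02,  0.0000e+00,
        0.0000e+00]), 'eef_pos': array([0.144, 0.504, 0.231]), 'tcp_rot': array([-4.360e-01, -3.111e+00,  2.000e-03]), 'contact_force': array([-0.162, -0.227, -0.595]), 'wrist_torque': array([ 0.008,  0.022, -0.028]), 'finger_force': np.float64(0.0), 'width': np.float64(0.085)}
```

View pics/top0.png

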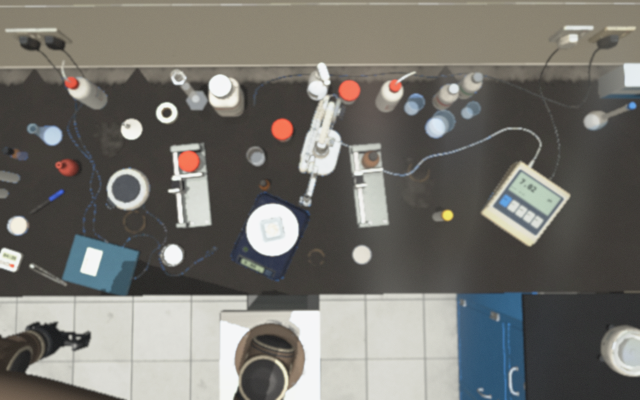

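View pics/scene0.png

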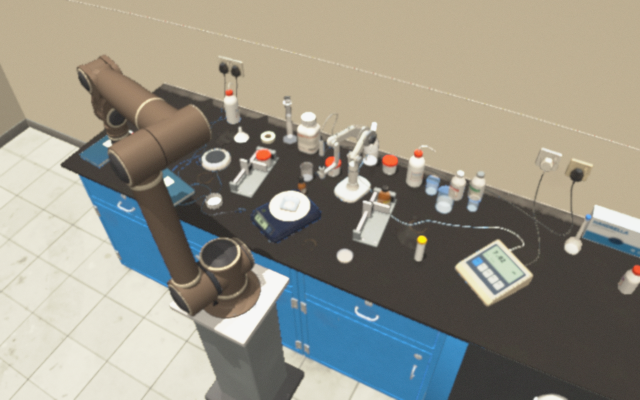

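The top view shows the pot clamp at about (190,185) with the red lid at (188,161). The bottle clamp is at (370,185), and the arm is at lower left, out of the way. I'll enlarge both views of the pot clamp.

```bash
python3 - <<'E'
from h import *
a=cv2.imread('pics/top0.png')[135:235,150:230]; b=cv2.imread('pics/scene0.png')[140:200,220:290]
a=cv2.resize(a,None,fx=5,fy=5,interpolation=cv2.INTER_CUBIC); b=cv2.resize(b,None,fx=5,fy=5,interpolation=cv2.INTER_CUBIC)
c=np.zeros((500,760,3),np.uint8); c[:500,:400]=a; c[:300,405:755]=b; cv2.imwrite('pics/crop.png',c)
f=load('top0'); im=f['pixels']
hsv=cv2.cvtColor(im,cv2.COLOR_RGB2HSV)
m=((hsv[...,0]<8)|(hsv[...,0]>172))&(hsv[...,1]>140)&(hsv[...,2]>110); m=m.astype(np.uint8); m[:, :165]=0;m[:,215:]=0;m[:140]=0;m[200:]=0
print('lid',cv2.minEnclosingCircle(cv2.findNonZero(m)), onz(f,cv2.minEnclosingCircle(cv2.findNonZero(m))[0],.071))
g=((hsv[...,1]<40)&(hsv[...,2]>90)).astype(np.uint8); g[:,:160]=0;g[:,220:]=0;g[:138]=0;g[235:]=0
n,l,s,ce=cv2.connectedComponentsWithStats(g)
k=1+s[1:,4].argmax(); r=cv2.minAreaRect(cv2.findNonZero((l==k).astype(np.uint8))); print(s[k],r)
for p in cv2.boxPoints(r): print(p,onz(f,p,.008).round(3))
E
```

```text
lid ((188.39999389648438, 160.60000610351562), 10.720170021057129) [0.62545449 0.24600447 0.071     ]
[ 167  143   45   85 2424] ((187.38528442382812, 185.23770141601562), (84.56037902832031, 41.64643859863281), 84.80557250976562)
[162.81972 145.01639] [0.688 0.347 0.008]
[204.29512 141.24591] [0.7   0.212 0.008]
[211.95085 225.45901] [0.424 0.184 0.008]
[170.47545 229.22949] [0.413 0.318 0.008]
```

View pics/crop.png

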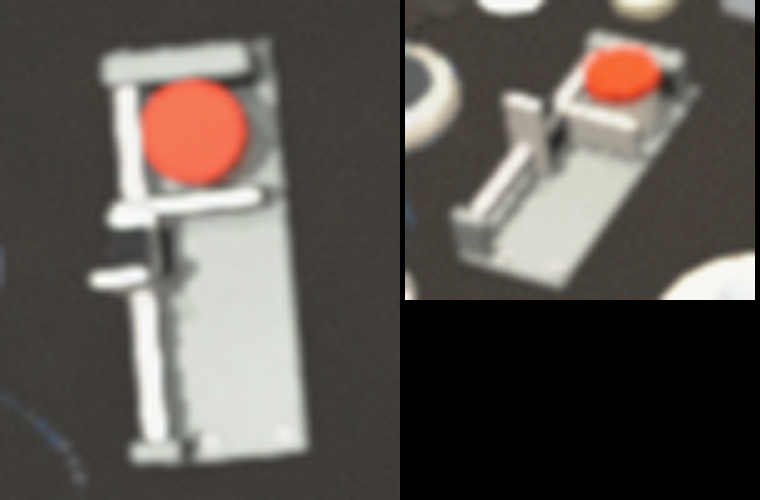

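The crop shows the lug top at about (173.6,190.6) in top-view pixels, the pad just above it at about (175.5,184), and the end stop at (181,225). The right base edge runs from (204.4,143) to (211.4,224.4). Next I'll work out the yaw and the pad position.

```bash
python3 - <<'E'
from h import *
f=load('top0'); im=f['pixels']; s=load('scene0')
P=lambda u,v:(150+(u+.5)/5-.5,135+(v+.5)/5-.5)
S=lambda u,v:(220+(u-405+.5)/5-.5,140+(v+.5)/5-.5)
# right base edge: subpixel via gradient along rows
g=cv2.cvtColor(im,cv2.COLOR_RGB2GRAY).astype(float)
pts=[]
for v in range(180,222):
    row=g[v,200:218]; th=(row[:3].mean()+row[-3:].mean())/2; i=np.where((row[:-1]>th)&(row[1:]<=th))[0]
    if len(i): i=i[-1]; pts.append(onz(f,(200+i+(row[i]-th)/(row[i]-row[i+1]),v),.008)[:2])
vx,vy,x0,y0=cv2.fitLine(np.array(pts,np.float32),cv2.DIST_HUBER,0,.01,.01).ravel(); 
if vx<0: vx,vy=-vx,-vy
ex=np.array([vx,vy]); ey=np.array([-vy,vx]); yaw=np.arctan2(vy,vx); print('yaw',yaw,len(pts))
corner=onz(f,P(308,449),.008)[:2]; e0=np.array([x0,y0])
corner=e0+ex*((corner-e0)@ex); O=corner+135*ex/1e3+50*ey/1e3; print('origin',O)
loc=lambda X:np.round([(X[:2]-O)@ex,(X[:2]-O)@ey],4)
print('topright corner',loc(onz(f,P(272,40),.008)))
print('pot',loc(onz(f,(188.4,160.6),.071)))
print('lug ends top .094',loc(onz(f,P(91,280),.094)),loc(onz(f,P(148,275),.094)))
print('jawplate ends',loc(onz(f,P(108,216),.052)),loc(onz(f,P(262,195),.052)))
# scene: lug top left/right corners
print('scene lug top', loc(onz(s,S(505,95),.094)),loc(onz(s,S(543,108),.094)))
for c in [(0.02-.02,.036)]: pass
E
```

```text
yaw 0.096965164 42
origin [0.55703939 0.25051399]
topright corner [ 0.134  -0.0512]
pot [ 0.0677 -0.0111]
lug ends top .094 [-0.0224  0.0536] [-0.023   0.0187]
jawplate ends [0.0225 0.0523] [ 0.0256 -0.0455]
scene lug top [-0.0202  0.0553] [-0.0232  0.0166]
```

Request:
{"op": "servo_tool", "data": {
  "motion": [
    [0.034,-0.018,0,0,0,0.05],
    [0.068,-0.036,0,0,0,0.1],
    [0.102,-0.055,0,0,0,0.15],
    [0.136,-0.073,0,0,0,0.2],
    [0.17,-0.091,0,0,0,0.25],
    [0.204,-0.11,0,0,0,0.3],
    [0.238,-0.128,0,0,0,0.34],
    [0.272,-0.147,0,0,0,0.376]
  ],
  "hand": 0
}}

```text
clock: 0.77
eef_pos: [0.4178, 0.3564, 0.231]
tcp_rot: [0.156, -3.137, 0.0]
contact_force: [0.2, 0.3, 0.2]
width: -0.0003
finger_force: 0.0
```

Request:
{"op": "servo_tool", "data": {
  "motion": [
    [0.033,-0.018,0,0,0,0],
    [0.067,-0.036,0,0,0,0],
    [0.1,-0.054,0,0,0,0],
    [0.12,-0.066,-0.02,0,0,0],
    [0.1335,-0.072,-0.04,0,0,0],
    [0.1335,-0.072,-0.06,0,0,0],
    [0.1335,-0.072,-0.08,0,0,0],
    [0.1335,-0.072,-0.08,0,0,0]
  ]
}}

```text
clock: 1.43
eef_pos: [0.5482, 0.2842, 0.1462]
tcp_rot: [0.151, -3.131, 0.005]
contact_force: [-0.1, -0.0, -1.0]
width: -0.0001
finger_force: 0.0
```

```bash
python3 - <<'E'
from h import *
o=arm.get_obs(); print({k:np.round(o[k],4) for k in('clock','eef_pos','tcp_rot','contact_force','width','qpos')})
R=cv2.Rodrigues(o['tcp_rot'])[0]; print(R.round(3))
f=grab('top','top1'); s=grab('scene','scene1')
c=np.zeros((500,760,3),np.uint8)
a=f['pixels'][135:235,150:230,::-1]; b=s['pixels'][130:210,215:285,::-1]
c[:500,:400]=cv2.resize(a,None,fx=5,fy=5,interpolation=cv2.INTER_CUBIC); c[:400,405:755]=cv2.resize(b,None,fx=5,fy=5,interpolation=cv2.INTER_CUBIC)
cv2.imwrite('pics/crop1.png',c)
E
```

```text
{'clock': np.float64(1.4333), 'eef_pos': array([0.5482, 0.2842, 0.1462]), 'tcp_rot': array([ 0.1508, -3.1308,  0.0051]), 'contact_force': array([-0.0928, -0.0229, -1.0498]), 'width': np.float64(-0.0001), 'qpos': array([0.4782, 0.3186, 0.0163, 1.2764, 0.    , 0.382 ])}
[[-0.995 -0.096 -0.007]
 [-0.096  0.995 -0.004]
 [ 0.007 -0.003 -1.   ]]
```

View pics/crop1.png

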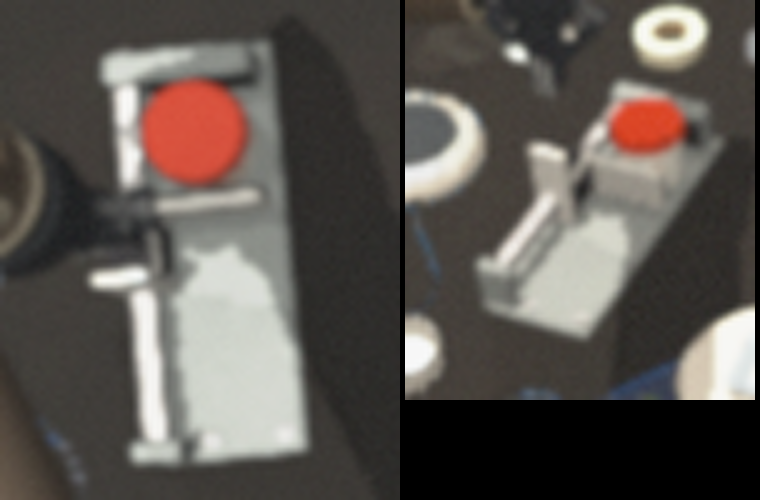

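The scene crop shows the closed fingertip at about pixel (243,148), hanging over the pad, with the lug below left of it and the pot untouched. I'll descend between the lug and the pot to just above the pad.

Request:
{"op": "servo_tool", "data": {
  "motion": [
    [0,0,0,0,0,0],
    [0,0,-0.015,0,0,0],
    [0,0,-0.03,0,0,0],
    [0,0,-0.045,0,0,0],
    [0,0,-0.045,0,0,0],
    [0,0,-0.045,0,0,0]
  ]
}}

```text
clock: 2.03
eef_pos: [0.5499, 0.286, 0.1073]
tcp_rot: [-0.153, 3.137, 0.0]
contact_force: [0.1, -0.3, -0.0]
width: -0.0003
finger_force: 0.0
```

```bash
python3 - <<'E'
from h import *
f=load('top1');s=load('scene1')
print(proj(s,[.5482,.2842,.1462]),proj(f,[.5482,.2842,.1462]))
o=arm.get_obs(); p=o['eef_pos'];print(p,o['tcp_rot'],o['contact_force'])
ex=np.array([np.cos(.097),np.sin(.097)]);ey=np.array([-ex[1],ex[0]]);O=np.array([.5570,.2505])
print('own',(p[:2]-O)@ex,(p[:2]-O)@ey)
E
```

```text
[[244.06072906 148.30007289]] [[168.29215631 182.44329188]]
[0.54991209 0.28602412 0.10725229] [-1.53441768e-01  3.13744432e+00  2.49383456e-04] [ 0.05662695 -0.26180461 -0.0076537 ]
own -0.0036141505950643 0.036043582031935834
```

Request:
{"op": "servo_tool", "data": {
  "motion": [
    [0,0,-0.01,0,0,0],
    [0,0,-0.02,0,0,0],
    [0,0,-0.03,0,0,0],
    [0,0,-0.034,0,0,0],
    [0,0,-0.034,0,0,0],
    [0,0,-0.034,0,0,0]
  ]
}}

```text
clock: 2.53
eef_pos: [0.5497, 0.2856, 0.0718]
tcp_rot: [0.153, -3.137, 0.001]
contact_force: [-0.0, -0.6, -0.1]
width: -0.0
finger_force: 0.0
```

Request:
{"op": "servo_tool", "data": {
  "motion": [
    [0,0,-0.003,0,0,0],
    [0,0,-0.006,0,0,0],
    [0,0,-0.009,0,0,0],
    [0,0,-0.011,0,0,0],
    [0,0,-0.011,0,0,0],
    [0,0,-0.011,0,0,0]
  ]
}}

```text
clock: 3.03
eef_pos: [0.5505, 0.286, 0.062]
tcp_rot: [-0.153, 3.137, 0.001]
contact_force: [0.3, -0.2, 5.6]
width: -0.0003
finger_force: 2.6
```

Contact force is 5.6 N with the tip at z = 62 mm, which matches the spring. I'll press down to the stop.

Request:
{"op": "servo_tool", "data": {
  "motion": [
    [0,0,-0.002,0,0,0],
    [0,0,-0.004,0,0,0],
    [0,0,-0.0045,0,0,0],
    [0,0,-0.0045,0,0,0],
    [0,0,-0.0045,0,0,0]
  ]
}}

```text
clock: 3.45
eef_pos: [0.5505, 0.286, 0.0589]
tcp_rot: [-0.153, 3.136, 0.002]
contact_force: [-2.0, -1.9, 13.2]
width: 0.0
finger_force: 6.4
```

Request:
{"op": "servo_tool", "data": {
  "motion": [
    [-0.003,-0.0003,0,0,0,0],
    [-0.006,-0.0006,0,0,0,0],
    [-0.01,-0.001,0,0,0,0],
    [-0.015,-0.0015,0,0,0,0],
    [-0.02,-0.002,0,0,0,0],
    [-0.025,-0.0024,0,0,0,0],
    [-0.03,-0.0029,0,0,0,0],
    [-0.03,-0.0029,0,0,0,0]
  ]
}}

```text
clock: 4.12
eef_pos: [0.5209, 0.283, 0.059]
tcp_rot: [-0.152, 3.134, 0.001]
contact_force: [-1.3, -1.9, 11.5]
width: -0.0001
finger_force: 5.7
```

Request:
{"op": "servo_tool", "data": {
  "motion": [
    [-0.005,-0.0005,0,0,0,0],
    [-0.011,-0.0011,0,0,0,0],
    [-0.017,-0.0017,0,0,0,0],
    [-0.023,-0.0022,0,0,0,0],
    [-0.029,-0.0028,0,0,0,0],
    [-0.035,-0.0034,0,0,0,0],
    [-0.041,-0.004,0,0,0,0],
    [-0.046,-0.0045,0,0,0,0]
  ]
}}

```text
clock: 4.78
eef_pos: [0.4758, 0.2785, 0.059]
tcp_rot: [-0.152, 3.133, 0.001]
contact_force: [4.0, -1.4, 10.4]
width: 0.0001
finger_force: 5.2
```

Request:
{"op": "servo_tool", "data": {
  "motion": [
    [-0.004,-0.0004,0,0,0,0],
    [-0.008,-0.0008,0,0,0,0],
    [-0.011,-0.0011,0,0,0,0],
    [-0.014,-0.0014,0,0,0,0],
    [-0.017,-0.0017,0,0,0,0],
    [-0.02,-0.002,0,0,0,0],
    [-0.02,-0.002,0,0,0,0],
    [-0.02,-0.002,0,0,0,0]
  ]
}}

```text
clock: 5.45
eef_pos: [0.4558, 0.2765, 0.0589]
tcp_rot: [-0.152, 3.133, 0.001]
contact_force: [0.9, -2.2, 12.5]
width: -0.0002
finger_force: 5.9
```

About 4 mm should remain. I'll push until the end stop shows in the force.

Request:
{"op": "servo_tool", "data": {
  "motion": [
    [-0.002,-0.0002,0,0,0,0],
    [-0.004,-0.0004,0,0,0,0],
    [-0.005,-0.0005,0,0,0,0],
    [-0.006,-0.0006,0,0,0,0],
    [-0.006,-0.0006,0,0,0,0],
    [-0.006,-0.0006,0,0,0,0]
  ]
}}

```text
clock: 5.95
eef_pos: [0.4521, 0.2767, 0.059]
tcp_rot: [-0.151, 3.129, 0.002]
contact_force: [10.1, -0.5, 5.1]
width: 0.0003
finger_force: 7.3
```

Request:
{"op": "servo_tool", "data": {
  "motion": [
    [-0.001,0,-0.001,0,0,0],
    [-0.002,0,-0.001,0,0,0],
    [-0.002,0,-0.001,0,0,0],
    [-0.002,0,-0.001,0,0,0]
  ]
}}

```text
clock: 6.28
eef_pos: [0.4522, 0.2768, 0.059]
tcp_rot: [-0.15, 3.125, 0.002]
contact_force: [14.9, -1.4, 8.1]
width: -0.0002
finger_force: 11.6
```

```bash
python3 - <<'E'
from h import *
f=grab('top','top2'); s=grab('scene','scene2')
c=np.zeros((500,760,3),np.uint8)
a=f['pixels'][135:235,150:230,::-1]; b=s['pixels'][130:210,215:285,::-1]
c[:500,:400]=cv2.resize(a,None,fx=5,fy=5,interpolation=cv2.INTER_CUBIC); c[:400,405:755]=cv2.resize(b,None,fx=5,fy=5,interpolation=cv2.INTER_CUBIC)
cv2.imwrite('pics/crop2.png',c)
E
```

```text
(no output)
```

View pics/crop2.png

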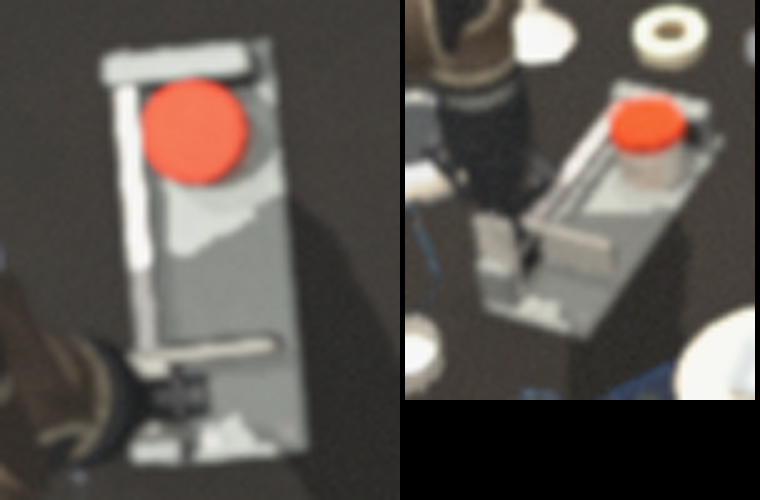

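The crop shows the jaw plate moved from row 200 to row 348, about 95 mm, so it is at the end stop. The pot is unmoved. I'll ease off the lug while lifting straight up.

Request:
{"op": "servo_tool", "data": {
  "motion": [
    [0.001,0,0.004,0,0,0],
    [0.002,0,0.01,0,0,0],
    [0.004,0.0003,0.018,0,0,0],
    [0.007,0.0007,0.028,0,0,0],
    [0.007,0.0007,0.045,0,0,0],
    [0.007,0.0007,0.07,0,0,0],
    [0.007,0.0007,0.1,0,0,0],
    [0.007,0.0007,0.13,0,0,0]
  ]
}}

```text
clock: 7.05
eef_pos: [0.4521, 0.2759, 0.1866]
tcp_rot: [0.153, -3.136, 0.002]
contact_force: [0.8, 0.5, 0.1]
width: -0.0001
finger_force: 0.0
```

Request:
{"op": "servo_tool", "data": {
  "motion": [
    [-0.02,0.015,0.02,0,0,0],
    [-0.05,0.04,0.04,0,0,0],
    [-0.08,0.065,0.04,0,0,0],
    [-0.11,0.09,0.04,0,0,0],
    [-0.14,0.115,0.04,0,0,0],
    [-0.17,0.14,0.04,0,0,0],
    [-0.18,0.15,0.04,0,0,0],
    [-0.18,0.15,0.04,0,0,0]
  ]
}}

```text
clock: 7.72
eef_pos: [0.2703, 0.428, 0.2257]
tcp_rot: [0.16, -3.136, 0.0]
contact_force: [-0.2, -0.3, 0.3]
width: -0.0
finger_force: 0.0
```

```bash
python3 - <<'E'
from h import *
f=grab('top','top3'); s=grab('scene','scene3')
print(arm.get_obs()['contact_force'])
d=cv2.absdiff(f['pixels'],load('top0')['pixels']).max(2); 
c=np.zeros((580,800,3),np.uint8)
a=f['pixels'][135:235,150:230,::-1]; b=s['pixels'][130:210,215:285,::-1]
c[:300,:240]=cv2.resize(a,None,fx=3,fy=3,interpolation=cv2.INTER_CUBIC); c[:320,250:530]=cv2.resize(b,None,fx=4,fy=4,interpolation=cv2.INTER_CUBIC)
c[330:580,:400]=cv2.resize(f['pixels'][...,::-1],(400,250)); c[330:580,400:]=cv2.resize(cv2.cvtColor(d,cv2.COLOR_GRAY2BGR),(400,250))
cv2.imwrite('pics/crop3.png',c)
im=f['pixels'];hsv=cv2.cvtColor(im,cv2.COLOR_RGB2HSV)
m=(((hsv[...,0]<8)|(hsv[...,0]>172))&(hsv[...,1]>140)&(hsv[...,2]>110)).astype(np.uint8); m[:, :165]=0;m[:,215:]=0;m[:140]=0;m[200:]=0
print('lid',cv2.minEnclosingCircle(cv2.findNonZero(m)))
E
```

```text
[0.30442764 0.07291627 0.10619136]
lid ((188.5, 160.5), 10.700567245483398)
```

View pics/crop3.png

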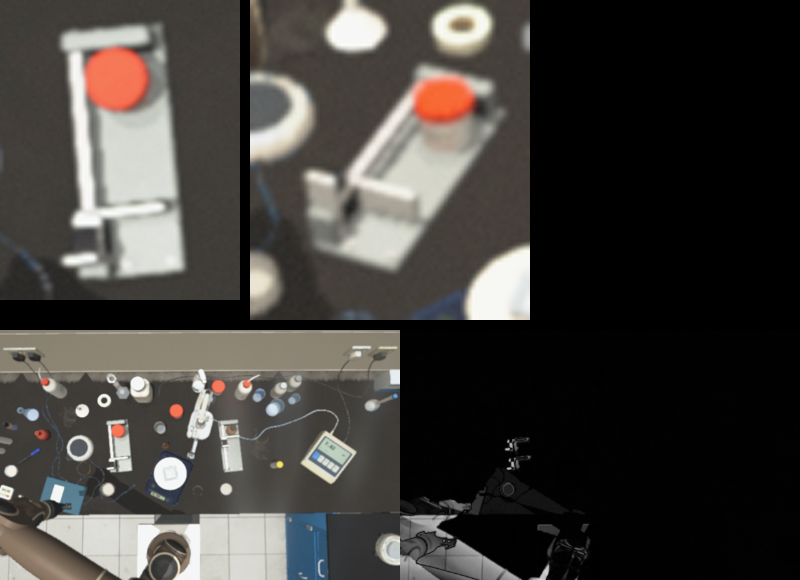

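The jaw is at the end stop, the lid hasn't shifted (188.5,160.5), and the difference image shows only the jaw, the arm and its shadow. I'll check the travel with a number, then hand in.

```bash
python3 - <<'E'
from h import *
f0=load('top0');f=load('top3')
g=lambda f:cv2.cvtColor(f['pixels'],cv2.COLOR_RGB2GRAY)
t=g(f0)[170:181,184:200]; r=cv2.matchTemplate(g(f)[195:222,180:210],t,cv2.TM_CCOEFF_NORMED); _,v,_,p=cv2.minMaxLoc(r)
a=onz(f0,(184,170),.052);b=onz(f,(180+p[0],195+p[1]),.052); tr=np.linalg.norm(a-b); print(v,tr)
if tr>.09: print(arm.hand_in())
E
```

```text
0.6890318393707275 0.09574642551522786
the job is handed in; nothing more can be done
None
```

The job is handed in: the pot clamp's jaw is back against its end stop (about 95 mm of travel, measured to one pixel, roughly 3 mm), the arm is clear, and before/after pictures show the pot, the other clamp and everything else unmoved.

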